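# Refit the weight and the click-home stop collar of a drop hammer

## Task

The little drop hammer has been cleaned and must be put together again: slide the heavy ring weight down over its guide rod until it rests on the rubber buffer, then push the flanged stop collar, flange down, onto the thin end of the rod until you feel the sprung balls click in and the collar sits fully home on the rod's shoulder. Go by feel, since nobody noted how high the rod was last set, and do not force it: never push with more than 30 N. Let go of both parts and leave everything else on the table where it is.

Things in the scene. Friction and masses are not known exactly. Their poses are not given: they have to be found in the camera images.
- hammer_base: the drop hammer's fixed stand: grey base plate 120 x 100 mm, a round aluminium boss on it, a black rubber buffer on the boss. Origin on the table under the plate's middle, z up. A bright steel guide rod stands upright on this z axis: 25 mm thick up to a flat shoulder, then a 16 mm thick spigot 37 mm long, its last 5 mm coned to an 11 mm tip
- buffer_top (a point): middle of the rubber buffer's top (52 mm across), 32 mm above the table, on the rod's axis. The rod is clamped in the boss at a height that is NOT reported: its shoulder is anywhere from 90 to 122 mm above the table, so the spigot's tip is at 127 to 159 mm. More than 40 N on its shoulder or spigot bruises it: a push of 30 N plus the balls' own pull stays below that
- sliding_weight: fluted steel ring, 56 mm outside, 36 mm high, with a 30 mm through bore; 0.3 to 0.6 kg. Origin in the middle of its underside, z along its axis; stands upright on the table at the start. Both ends are the same. Once its bore is round the rod and it is let go, it slides down to the buffer by itself
- stop_collar: steel collar 34 mm outside and 34 mm high, with a flange 42 mm across and 6 mm thick at its foot, which counts in the height; bore 18 mm right through, its lower mouth coned to 21.6 mm; 0.16 kg. Origin in the middle of the flange's underside, z along its axis; stands on its flange at the start. Inside runs a ring groove for the balls, 10 mm above the flange face
- collar_mid (a point): point on the collar's axis 16 mm above its flange face. Two sprung balls stand 2.5 mm out of the spigot, 10 mm above the shoulder. The collar meets them 12 mm before home (5 to 12 N to pass), drags lightly, and in the last 2 mm they click into its groove and pull it down; then it stands solid on the shoulder. Pulling it off takes over 10 N. In the rules guide_rod_c1 is the axis point 16 mm over the shoulder
- log_book: dark blue hard-back book 214 x 155 x 16 mm lying at the back right; a bystander. Origin under its middle. To the right of it stands a fixed metal box 350 mm tall with a control unit on top; it fills the table from about y = -0.24 to the right and from x = 0.44 on: pass in front of it
- ball_pen: blue pen, 136 mm long, lying on the book; a bystander
- bench_brush: wooden bench brush 215 x 32 x 40 mm lying behind the drop hammer; a bystander. Origin under its middle
- tape_roll: roll of tape lying flat, 67 mm across, 24 mm high, wide hole; a bystander near the front edge. Origin under its middle
- stopwatch: black stopwatch 65 x 58 x 15 mm near the front edge; a bystander. Origin under its middle
- ring_mould: tapered grey mould ring, 75 mm across, 40 mm high, standing at the back left; a bystander. Origin under its middle
Things that resemble listed ones, but are neither listed nor needed, are in the scene too. Leave any green look-alike of the sliding_weight alone.

How it is judged:
On the way, in this order (a step that is already met when the one before it is completed fails the run):
1. the weight is on the guide rod and rests on the buffer (horizontal distance between sliding_weight and hammer_base below 0.005 m and height (world z) of sliding_weight between 0.028 and 0.0345 m and angle between sliding_weight's own z axis and vertical below 0.1 rad), for 0.2 s.
2. the stop collar is pushed past the balls and home on the shoulder, over the weight (all of step 1 and distance between collar_mid and guide_rod_c1 below 0.002 m and angle between stop_collar's own z axis and vertical below 0.1 rad), for 0.2 s.
At the end, for the whole second after the job is handed in: The weight is round the guide rod and rests on the buffer (axis within 5 mm of the rod's, underside within 3 mm of the buffer's top); the stop collar is clicked home on the rod above it (within 2 mm of fully seated, upright within 0.1 rad); both are at rest and let go (all of step 2 and linear speed of each of stop_collar, sliding_weight below 0.01 m/s); the robot touches nothing.
It fails at once if the collar is pushed on the rod's shoulder or spigot with more than 40 N (contact force between stop_collar and guide_rod_c0 above 40 N or contact force between stop_collar and guide_rod_c1 above 40 N or contact force between stop_collar and guide_rod_c2 above 40 N).
It fails at once if the weight is pushed on the rod with more than 40 N (contact force between sliding_weight and guide_rod_c0 above 40 N or contact force between sliding_weight and guide_rod_c1 above 40 N or contact force between sliding_weight and guide_rod_c2 above 40 N).
It fails at once if a bystander is moved by more than 25 mm (distance of any of log_book, ball_pen, bench_brush, tape_roll, stopwatch, ring_mould from where it was at the start of the episode above 0.025 m).
It also fails if it takes over 64 s, if anything falls off the work surface, if the arm or the gripper's body presses on something with over 40 N, if the wrist force passes 120 N, or if a joint passes its speed limit or range.

## Robot

A 7-joint arm with a two-finger parallel gripper is mounted at the origin on a cart in front of the work surface, level with it; the furniture and walls round the work are solid. World frame = base frame: x ahead of the robot, y to its left, z up, the work surface at z = 0. Lengths are in m, angles in rad, forces in N, time in s.
With the tool pointing down it reaches from about 0.4 to 0.9 m from the base axis. Payload 5.6 kg.
Tool frame: the origin (TCP) lies at the very end of the fingers, on their centre line; the grasp point (between the pads) lies 19 mm behind it (manip.grasp_offset is the distance from the TCP to the grasp point, in m); y points along the fingers, z is the direction in which the jaws open and shut, and the axes are right-handed (so a half turn about y gives the same grasp; the last joint's range is limited). The gripper opens to 92 mm and grips with 3 to 60 N. Pads are 20 mm wide; open, the fingers measure 128 mm over their backs; the gripper's body (75 mm by 189 mm) begins 69 mm behind the grasp point.
Start: joints at [1.169, 0.468, -0.012, 1.603, 0.006, 1.071, -0.056], TCP at [0.228, -0.609, 0.215] pointing down, gripper open.
Joint ranges: [-2.53, 2.53], [-0.31, 2.02], [-1.57, 1.55], [0.28, 2.44], [-1.29, 4.43], [0.15, 1.84], [-2.92, 2.92]. Speed limits (rad/s): [2.57, 2.57, 3.14, 3.14, 3.14, 3.14, 3.14].

## Interface

Orientations are given as a unit quaternion [w, x, y, z].
In Python, from workcell import readout, imaging, job, manip gives the robot as it stands.
- The arm moves only by the tool send_rows, never from a script. Its argument "moves" is text: rows parted by semicolons, each of 7 numbers parted by spaces: the shift along the tool's x, y, z in cm, then the turn, a rotation vector about the tool's x, y, z in units of 5 degrees (1.0 is 5 degrees), then the closure, from 0 (fully open) to 1 (shut). A call has 1 to 20 rows; each row shifts and turns the commanded pose from where the row before left it, along the tool's axes as they then stand; what a row does not reach is not made up. A row lasts 1/12 s, in which the tool goes at most 41.7 mm and 7.16 degrees, less where a joint would pass 70% of its speed; a pose out of reach is approached as far as the arm can. A call is refused whole if a number of a shift passes 4.17 or a number of a turn 1, either way. A call with a gripper value outside its range is refused whole. The fingers move at their own pace and stop on an object; "squeeze" is the grip in N (left out, the last holds). Time passes only in rows, so rows that do not move let the fingers close. It gives the time, the measured TCP pose, the force and the opening at its end, in the units of the state.
- readout.get_obs(): the state, without advancing time (a new reading comes with each control period).
- imaging.grab_frame(name): name is "side" or "top" or "wrist"; returns the picture (420x560x3 uint8, red, green, blue); there is no depth.
- imaging.calibration(name): a dict with "fx", "fy", "cx", "cy" (pixels), "dist_coeffs" ([k1, k2, p1, p2, k3] as OpenCV has them; the pictures are not rectified), "view" (4x4, takes a point from world to camera coordinates). Camera axes: x right, y down, z forward; pixel columns grow to the right and rows downward; lengths in m; the calibration is good to about 2 mm. A picture is of the moment at which its call begins: read the wrist's pose just before it. calibration takes no time and is no camera call; for the wrist camera it gives the pose at the moment of the call.
- job.finish_job(): hands the job in, once; it reports no verdict.
The state is a dict: "time_s": time; "joint_pos": joint angles; "dq": joint speeds; "joint_efforts": joint torques, N m; "position": TCP position; "ee_rot": TCP orientation; "contact_force": force on the tool from outside, world axes, zero at the start; "wrist_torque": the same for the moment, N m; "grip_width": opening from 0.0 (shut) to 1.0 (fully open).
Only numpy, scipy, OpenCV 4.12 (cv2) and the standard library are available. Lean on these libraries where they do the work, as an engineer would, in place of code of your own. Each camera call takes 0.05 s, during which the arm holds its last target. There are 200 camera calls.

## Working session

There is one attempt and no reset: what is moved stays moved. The work goes in short steps, Python scripts to look and compute and a tool call to move; the robot and the scene stay as the last step left them, time stands still between calls to the robot, and variables do not carry over. Pictures are saved under pics/ and viewed, about 8 in all and at most 12, crops included, and the job is handed in when it is done.

Besides the shell and the picture viewer there is one more tool, called after "Emit:" by a JSON object that holds its "name" and its "arguments". send_rows: Moves the arm, as the interface text tells. Its arguments: {"type":"object","properties":{"moves":{"type":"string"},"squeeze":{"type":"number"}},"required":["moves"]}

```bash
mkdir -p pics
python3 - <<'E'
from workcell import readout, imaging, job, manip
import cv2,numpy as np
o=readout.get_obs();print(o)
for n in ("side","top"):
    c=imaging.calibration(n);print(n,{k:np.round(v,4).tolist() for k,v in c.items()})
    cv2.imwrite(f"pics/{n}0.png",cv2.cvtColor(imaging.grab_frame(n),cv2.COLOR_RGB2BGR))
print(manip.grasp_offset,[x for x in dir(manip) if x[0]!='_'])
E
```

```text
{'time_s': 0.0, 'joint_pos': array([ 1.16901356,  0.46834942, -0.01159622,  1.60363174,  0.00599989,
        1.07140128, -0.05632102]), 'dq': array([-0.00127747, -0.00086438,  0.00023731, -0.00201054, -0.00048778,
       -0.0005054 , -0.00029977]), 'joint_efforts': array([ 4.90427665e-04, -5.20563626e+01, -1.27280003e-02, -2.43747443e+01,
       -5.69096685e-02,  1.72572245e-02,  1.51098920e-04]), 'position': array([ 0.22796061, -0.60808575,  0.213655  ]), 'ee_rot': array([ 0.12598359, -0.12629227,  0.69636606, -0.69516379]), 'contact_force': array([ 0.07884131, -0.42734142,  0.01319368]), 'wrist_torque': array([-0.00479694,  0.03805903, -0.06490374]), 'grip_width': 1.0015907977369232}
side {'fx': 411.4463, 'fy': 411.4463, 'cx': 274.6421, 'cy': 209.1318, 'dist_coeffs': [0.0182, 0.0, 0.0, 0.0, 0.0], 'view': [[-0.9948, -0.0988, 0.0233, 0.5824], [-0.0784, 0.6019, -0.7947, 0.0393], [0.0645, -0.7925, -0.6065, 1.0779], [0.0, 0.0, 0.0, 1.0]]}
top {'fx': 390.2823, 'fy': 390.2823, 'cx': 276.1203, 'cy': 207.8944, 'dist_coeffs': [-0.0453, 0.0, 0.0, 0.0, 0.0], 'view': [[0.028, -0.9993, -0.0255, 0.1061], [-0.9953, -0.0255, -0.0932, 0.5879], [0.0925, 0.028, -0.9953, 0.8424], [0.0, 0.0, 0.0, 1.0]]}
0.0187 ['PlanningError', 'grasp_offset']
```

View pics/side0.png

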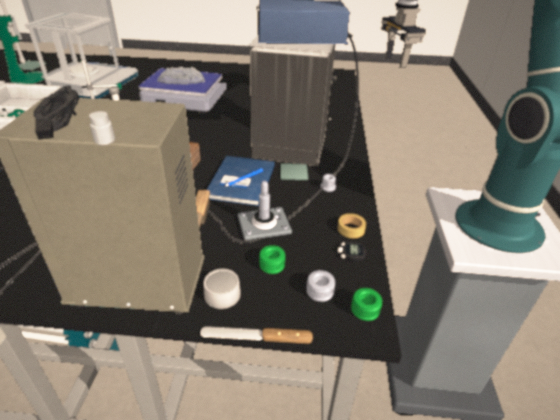

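View pics/top0.png

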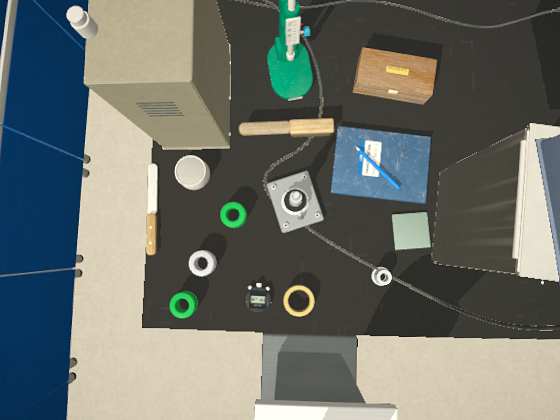

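The side view shows the weight (silver ring) at about (321,285), the hammer rod at (264,200) and the collar at (329,183). The top view shows the weight at (202,263), the rod at (296,200) and the collar at (381,276). I'll enlarge those spots.

Run:
```python
import cv2,numpy as np
s=cv2.imread('pics/side0.png');t=cv2.imread('pics/top0.png')
def crop(im,u,v,h=24,k=266):
    c=cv2.resize(im[v-h:v+h,u-h:u+h],(k,k),interpolation=cv2.INTER_CUBIC)
    for i in range(0,2*h,8):
        p=int(i*k/(2*h));cv2.putText(c,str(u-h+i),(p,8),0,.28,(0,255,255),1);cv2.putText(c,str(v-h+i),(0,p+4),0,.28,(0,255,255),1)
        cv2.line(c,(p,0),(p,k),(90,90,0),1);cv2.line(c,(0,p),(k,p),(90,90,0),1)
    return c
a=np.hstack([crop(s,321,285),crop(s,264,205,32),crop(s,329,183)])
b=np.hstack([crop(t,202,263),crop(t,296,200,32),crop(t,381,276)])
cv2.imwrite('pics/crops.png',np.vstack([a,b]))
```

```text
(no output)
```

View pics/crops.png

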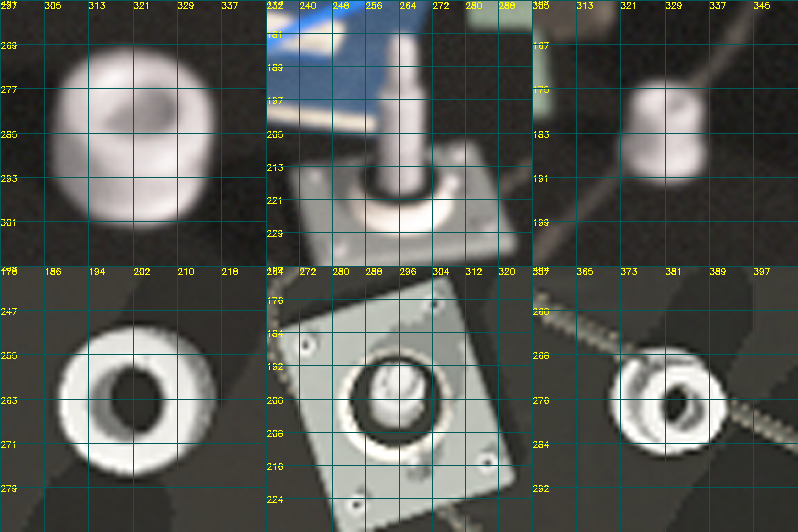

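The crops show the upper bore centre of the weight at top (200.8,263.5) and side (322,281). The buffer centre is at top (295,200.7), and the rod tip at side (265,180) and about top (297,196). The collar is at top (381.5,276.4) and side (330,176) for its upper face.

```bash
cat > h.py <<'E'
import numpy as np,cv2
from workcell import readout,imaging
def ray(c,uv):
    K=np.array([[c['fx'],0,c['cx']],[0,c['fy'],c['cy']],[0,0,1.]])
    p=cv2.undistortPoints(np.array([[uv]],float),K,np.array(c['dist_coeffs'],float))[0,0]
    V=np.array(c['view']);R=V[:3,:3];o=-R.T@V[:3,3];d=R.T@np.array([*p,1]);return o,d/np.linalg.norm(d)
def atz(c,uv,z):
    o,d=ray(c,uv);return o+d*(z-o[2])/d[2]
def tri(*rs):
    A=0;b=0
    for o,d in rs:
        P=np.eye(3)-np.outer(d,d);A=A+P;b=b+P@o
    x=np.linalg.solve(A,b);return x,[np.linalg.norm(np.cross(x-o,d)) for o,d in rs]
def proj(c,p):
    V=np.array(c['view']);K=np.array([[c['fx'],0,c['cx']],[0,c['fy'],c['cy']],[0,0,1.]])
    return cv2.projectPoints(np.array([p],float),cv2.Rodrigues(V[:3,:3])[0],V[:3,3],K,np.array(c['dist_coeffs'],float))[0][0,0]
def R(q):
    from scipy.spatial.transform import Rotation as T
    return T.from_quat([*q[1:],q[0]]).as_matrix()
E
python3 - <<'E'
from h import *
np.set_printoptions(precision=4,suppress=True)
s=imaging.calibration('side');t=imaging.calibration('top');w=imaging.calibration('wrist')
print('W',tri(ray(s,(322,281)),ray(t,(200.8,263.5))),atz(t,(200.8,263.5),.036))
print('buf',atz(t,(295,200.7),.032),'tip',tri(ray(s,(265,180)),ray(t,(297,196))))
print('C',tri(ray(s,(330,176)),ray(t,(382,276.4))),atz(t,(381.5,276.4),.02))
o=readout.get_obs();r=R(o['ee_rot']);print(r)
V=np.array(w['view']);c=-V[:3,:3].T@V[:3,3];print(w['fx'],w['cx'],w['cy'],'cam in tool',r.T@(c-o['position']),'\n',V[:3,:3]@r)
b=atz(t,(295,200.7),.032)
for z in (.1,.13,.16): print(z,proj(s,[b[0],b[1],z]),proj(t,[b[0],b[1],z]))
E
```

```text
W (array([0.4574, 0.285 , 0.0307]), [np.float64(0.0006391105302955393), np.float64(0.0006391105302954053)]) [0.4571 0.2839 0.036 ]
buf [0.6017 0.0801 0.032 ] tip (array([0.6015, 0.0785, 0.1358]), [np.float64(0.002153382703376319), np.float64(0.0021533827033762003)])
C (array([ 0.44  , -0.1118,  0.04  ]), [np.float64(0.0008359683589525981), np.float64(0.0008359683589526518)]) [ 0.4394 -0.1156  0.02  ]
[[-0.9363 -0.0006  0.3511]
 [-0.3511  0.0014 -0.9363]
 [ 0.0001 -1.     -0.0016]]
321.84312725472915 282.18085396449044 208.99661262131747 cam in tool [-0.0736 -0.1717  0.0001] 
 [[-0.0011  0.0009  1.    ]
 [ 0.9649 -0.2625  0.0013]
 [ 0.2625  0.9649 -0.0006]]
0.1 [265.6024 192.9143] [295.7502 197.0036]
0.13 [265.7284 182.542 ] [296.123  195.1667]
0.16 [265.8591 171.773 ] [296.5258 193.1818]
```

Emit:
{"name": "send_rows", "arguments": {"moves": "0 -2.3 0 0 0.822 0 0;0 -2.3 0 0 0.822 0 0;0 -2.3 0 0 0.822 0 0;0 -2.3 0 0 0.822 0 0;0 -2.3 0 0 0.822 0 0;-1.3 0 -3.6 0 0 0 0;-1.3 0 -3.6 0 0 0 0;-1.3 0 -3.6 0 0 0 0;-1.3 0 -3.6 0 0 0 0;-1.3 0 -3.6 0 0 0 0;-1.3 0 -3.6 0 0 0 0;-1.3 0 -3.6 0 0 0 0;-1.3 0 -3.6 0 0 0 0;-1.3 0 -3.6 0 0 0 0;-1.3 0 -3.6 0 0 0 0;-0.6 0 -3.6 0 0 0 0;-0.6 0 -3.6 0 0 0 0;-0.6 0 -3.6 0 0 0 0;-0.6 0 -3.6 0 0 0 0;-0.6 0 -3.6 0 0 0 0"}}

```text
time_s: 1.77
position: [0.3878, -0.0668, 0.3295]
ee_rot: [0.0, -0.0, -0.707, 0.707]
contact_force: [0.4, 0.3, 0.1]
grip_width: 0.998
```

```bash
cat > snap.py <<'E'
import sys,pickle
from h import *
n=sys.argv[1];c=imaging.calibration('wrist');im=imaging.grab_frame('wrist')
cv2.imwrite(f'pics/{n}.png',cv2.cvtColor(im,cv2.COLOR_RGB2BGR));pickle.dump(c,open(f'pics/{n}.pkl','wb'))
for nm,p in dict(W=[.4571,.2845,.036],tip=[.6015,.079,.137],buf=[.6017,.08,.032],C=[.44,-.114,.034]).items(): print(nm,proj(c,p))
E
python3 snap.py w1
```

```text
W [ 35.70379264 125.88483493]
tip [136.32593091 -22.38053964]
buf [170.33132429  11.54675725]
C [315.43538082 137.14532881]
```

Emit:
{"name": "send_rows", "arguments": {"moves": "-0.9 0 -3.35 0 0 0 0;-0.9 0 -3.35 0 0 0 0;-0.9 0 -3.35 0 0 0 0;-0.9 0 -3.35 0 0 0 0;-0.9 0 -3.35 0 0 0 0;-0.9 0 -3.35 0 0 0 0;-0.9 0 -3.35 0 0 0 0;-0.9 0 -3.35 0 0 0 0;0 0 0 0 0 0 0"}}

```text
time_s: 2.57
position: [0.4599, 0.2057, 0.3293]
ee_rot: [0.003, -0.003, 0.709, -0.705]
contact_force: [-0.6, 0.0, -0.3]
grip_width: 0.997
```

```bash
python3 snap.py w2; python3 -c "
import cv2,numpy as np
cv2.imwrite('pics/m1.png',cv2.resize(np.vstack([cv2.imread('pics/w1.png'),cv2.imread('pics/w2.png')]),(400,600),interpolation=cv2.INTER_AREA))"
```

```text
W [229.13344069 175.00119589]
tip [405.5626239   55.82020188]
buf [376.73951039  70.66963511]
C [497.19770318 189.24999565]
```

View pics/m1.png

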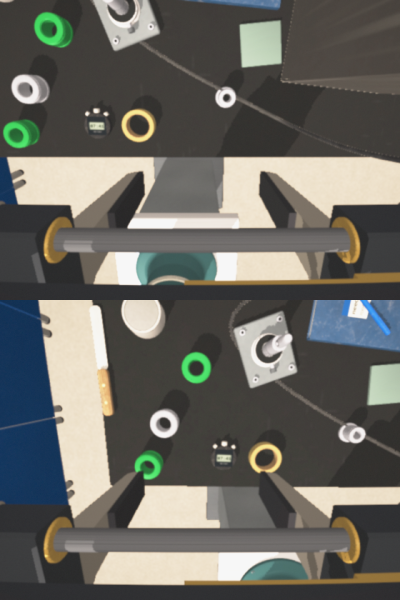

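The predictions match both wrist pictures (weight at about (230,174) in w2, collar at about (315,137) in w1). I'll overlay the predicted model circles to refine.

```bash
cat > ov.py <<'E'
import pickle
from h import *
def ov(n,circs,cen,h,k=260):
    im=cv2.imread(f'pics/{n}.png');c=pickle.load(open(f'pics/{n}.pkl','rb'))
    u,v=np.round(proj(c,cen)).astype(int);s=k/(2*h)
    M=np.array([[s,0,-s*(u-h)],[0,s,-s*(v-h)]],float)
    o=cv2.warpAffine(im,M,(k,k),flags=cv2.INTER_CUBIC)
    a=np.linspace(0,2*np.pi,40)
    for (x,y,z,r),col in zip(circs,[(0,0,255),(0,255,0),(255,0,255),(255,255,0)]*2):
        P=np.array([proj(c,[x+r*np.cos(t),y+r*np.sin(t),z]) for t in a])
        cv2.polylines(o,[np.round((P-[u-h,v-h])*s).astype(int)],True,col,1)
    return o
E
cat > ov1.py <<'E'
from ov import *
W=(.4571,.2845);B=(.6017,.08);C=(.44,-.1145);sh=.10
wc=[(*W,.036,.028),(*W,0,.028),(*W,.036,.015)]
bc=[(*B,.032,.026),(*B,sh,.0125),(*B,sh+.037,.0055)]
cc=[(*C,.034,.017),(*C,.0,.021),(*C,.034,.009)]
g=[ov('w2',wc,[*W,.03],30),ov('w2',bc,[*B,.08],45),ov('w1',cc,[*C,.02],26),ov('w1',wc,[*W,.03],30),ov('w2',cc,[*C,.02],26)]
g.append(g[0]*0)
cv2.imwrite('pics/ov1.png',np.vstack([np.hstack(g[:3]),np.hstack(g[3:])]))
E
python3 ov1.py
```

```text
(no output)
```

View pics/ov1.png

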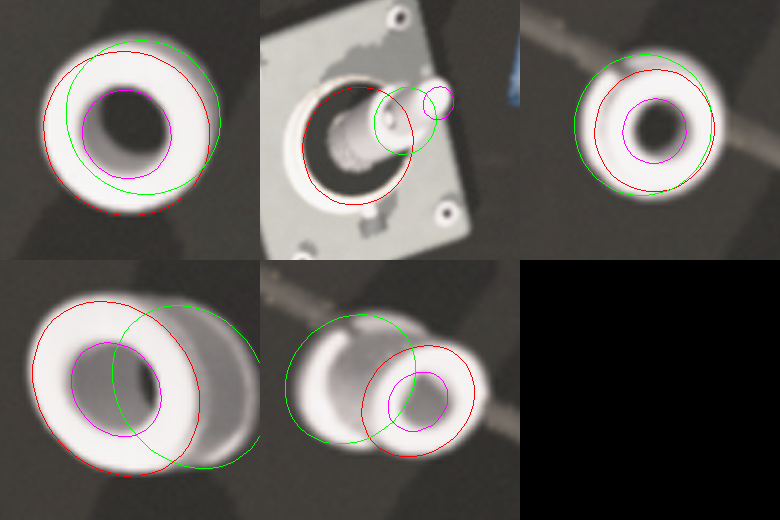

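Weight refined to (.458,.285), rod axis to (.603,.080), collar to (.441,-.116). Going for the weight.

Emit:
{"name": "send_rows", "arguments": {"moves": "0.1 0 -3.95 0 0 0 0;0.1 0 -3.95 0 0 0 0;0 3.9 0 0 0 0 0;0 3.9 0 0 0 0 0;0 3.9 0 0 0 0 0;0 3.9 0 0 0 0 0;0 3.9 0 0 0 0 0;0 3.9 0 0 0 0 0;0 3.9 0 0 0 0 0;0 2.5 0 0 0 0 0;0 2.1 0 0 0 0 0;0 0 0 0 0 0 0;0 0 0 0 0 0 0.3;0 0 0 0 0 0 0.6;0 0 0 0 0 0 1;0 0 0 0 0 0 1;0 0 0 0 0 0 1;0 0 0 0 0 0 1", "squeeze": 40}}

```text
time_s: 4.12
position: [0.4591, 0.2797, 0.012]
ee_rot: [0.001, 0.001, 0.708, -0.706]
contact_force: [-0.2, 2.0, 6.1]
grip_width: 0.608
```

Emit:
{"name": "send_rows", "arguments": {"moves": "0 -2 0 0 0 0 1;0 -4 0 0 0 0 1;0 -4 0 0 0 0 1;0 -4 0 0 0 0 1;0 -4 0 0 0 0 1;0 -1.2 0 0 0 0 1;0 0 0 0 0 0 1;0 0 0 0 0 0 1"}}

```text
time_s: 4.78
position: [0.4576, 0.277, 0.2012]
ee_rot: [0.001, 0.0, -0.706, 0.708]
contact_force: [0.6, -0.8, -6.3]
grip_width: 0.612
```

Emit:
{"name": "send_rows", "arguments": {"moves": "-1.8 0 2.46 0 0 0 1;-1.8 0 2.46 0 0 0 1;-1.8 0 2.46 0 0 0 1;-1.8 0 2.46 0 0 0 1;-1.8 0 2.46 0 0 0 1;-1.8 0 2.46 0 0 0 1;-1.8 0 2.46 0 0 0 1;-1.8 0 2.46 0 0 0 1;0 0 0 0 0 0 1;0 0 0 0 0 0 1"}}

```text
time_s: 5.62
position: [0.6009, 0.0784, 0.198]
ee_rot: [0.004, 0.001, -0.707, 0.708]
contact_force: [-0.7, 0.3, -4.5]
grip_width: 0.612
```

```bash
python3 snap.py w3;python3 - <<'E'
from h import *
import pickle
for n in('side','top'):
    cv2.imwrite(f'pics/{n}1.png',cv2.cvtColor(imaging.grab_frame(n),cv2.COLOR_RGB2BGR))
o=readout.get_obs();print(o['position'],o['ee_rot'])
s=cv2.imread('pics/side1.png')[130:250,190:340];t=cv2.imread('pics/top1.png')[140:260,220:370];w=cv2.imread('pics/w3.png')
s=cv2.resize(s,(400,320),interpolation=2);t=cv2.resize(t,(400,320),interpolation=2)
cv2.imwrite('pics/m2.png',np.vstack([np.hstack([s,t]),cv2.resize(w[:,:],(800,600))[200:480]]))
E
```

```text
W [109.75516632 310.74715207]
tip [281.29214674 220.798068  ]
buf [280.54868704 190.72348222]
C [441.11502862 321.15215746]
[0.60033315 0.08278299 0.20034395] [-0.00071923 -0.00225543  0.70722563 -0.70698395]
```

View pics/m2.png

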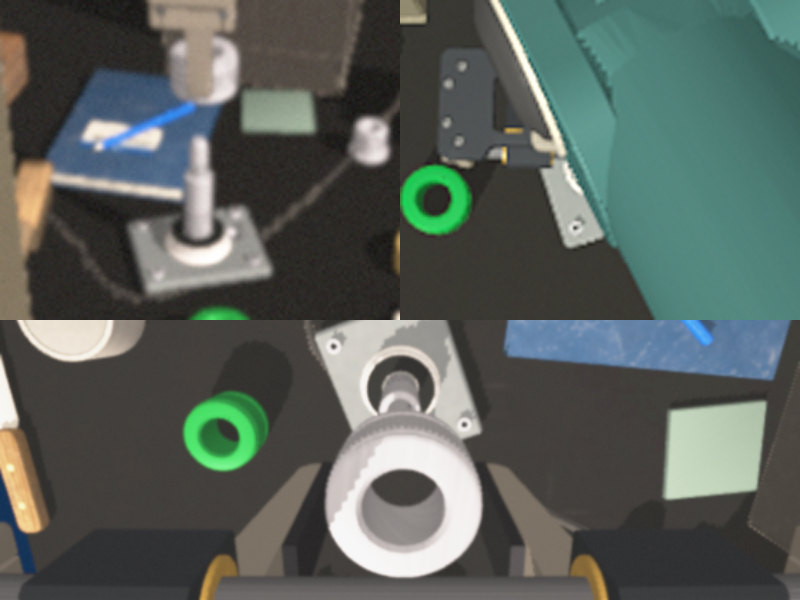

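The side view shows the weight about 1 px right of the rod axis, so X is about 2 mm short. The wrist view puts the rod about 2 mm to the left (+Y). Correct both and lower in steps.

Emit:
{"name": "send_rows", "arguments": {"moves": "-0.2 0 -0.2 0 0 0 1;0 2 0 0 0 0 1;0 1 0 0 0 0 1;0 1 0 0 0 0 1;0 1 0 0 0 0 1;0 1 0 0 0 0 1;0 0 0 0 0 0 1;0 0 0 0 0 0 1"}}

```text
time_s: 6.43
position: [0.6038, 0.0836, 0.1419]
ee_rot: [0.0, 0.001, -0.707, 0.707]
contact_force: [0.4, -1.0, -4.0]
grip_width: 0.616
```

Emit:
{"name": "send_rows", "arguments": {"moves": "0 0.7 0 0 0 0 1;0 0.7 0 0 0 0 1;0 0.7 0 0 0 0 1;0 0 0 0 0 0 1"}}

```text
time_s: 6.77
position: [0.6031, 0.0831, 0.1199]
ee_rot: [0.001, 0.001, -0.707, 0.707]
contact_force: [0.0, -0.3, -5.7]
grip_width: 0.61
```

Emit:
{"name": "send_rows", "arguments": {"moves": "0 0.7 0 0 0 0 1;0 0.7 0 0 0 0 1;0 0.7 0 0 0 0 1;0 0.7 0 0 0 0 1;0 0 0 0 0 0 1;0 0 0 0 0 0 1"}}

```text
time_s: 7.27
position: [0.6038, 0.0833, 0.0928]
ee_rot: [0.0, 0.0, -0.707, 0.707]
contact_force: [-0.6, -1.4, -4.1]
grip_width: 0.612
```

Emit:
{"name": "send_rows", "arguments": {"moves": "0 0.7 0 0 0 0 1;0 0.7 0 0 0 0 1;0 0 0 0 0 0 1;0 0 0 0 0 0 0.3;0 0 0 0 0 0 0;0 0 0 0 0 0 0;0 0 0 0 0 0 0;0 0 0 0 0 0 0;0 0 0 0 0 0 0;0 -2 0 0 0 0 0;0 -3 0 0 0 0 0;0 -4 0 0 0 0 0;0 -4 0 0 0 0 0;0 -4 0 0 0 0 0;0 0 0 0 0 0 0"}}

```text
time_s: 8.52
position: [0.6082, 0.0854, 0.2585]
ee_rot: [0.005, 0.005, 0.708, -0.706]
contact_force: [1.6, 1.0, 0.6]
grip_width: 1.0
```

```bash
python3 snap.py w4;python3 - <<'E'
from h import *
cv2.imwrite('pics/side2.png',cv2.cvtColor(imaging.grab_frame('side'),cv2.COLOR_RGB2BGR))
o=readout.get_obs();print(o['position'])
s=cv2.imread('pics/side2.png')[150:250,200:325];w=cv2.imread('pics/w4.png')
s=cv2.resize(s,(400,320),interpolation=2)
cv2.imwrite('pics/m3.png',np.hstack([s,cv2.resize(w[100:340,140:440],(400,320),interpolation=2)]))
E
```

```text
W [137.42142977 293.85366717]
tip [289.24290867 211.36141795]
buf [286.88715189 189.87341684]
C [425.79352343 304.89226616]
[0.60505422 0.08386528 0.25159302]
```

View pics/m3.png

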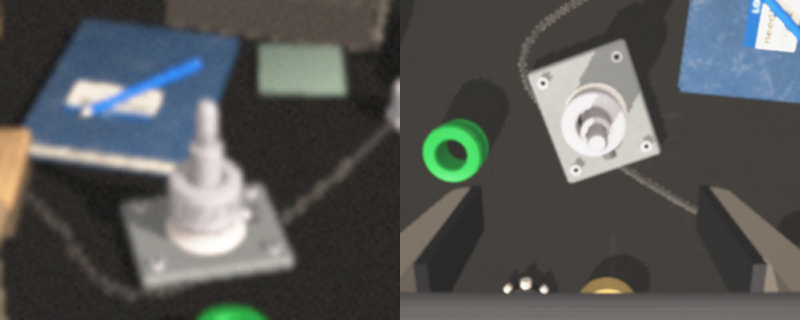

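The weight rests flush on the buffer round the rod (side view, ring at display (205,195)). Next, the collar.

Emit:
{"name": "send_rows", "arguments": {"moves": "2.04 0 2.5 0 0 0 0;2.04 0 2.5 0 0 0 0;2.04 0 2.5 0 0 0 0;2.04 0 2.5 0 0 0 0;2.04 0 2.5 0 0 0 0;2.04 0 2.5 0 0 0 0;2.04 0 2.5 0 0 0 0;2.04 0 2.5 0 0 0 0;0 0 0 0 0 0 0"}}

```text
time_s: 9.37
position: [0.4361, -0.1216, 0.2475]
ee_rot: [0.005, -0.001, -0.706, 0.708]
contact_force: [-0.3, -0.1, -1.2]
grip_width: 1.0
```

Emit:
{"name": "send_rows", "arguments": {"moves": "0 0 0 0 -1 0 0;0 0 0 0 -1 0 0;0 0 0 0 -1 0 0;0 0 0 0 -1 0 0;0 0 0 0 -1 0 0;0 0 0 0 -1 0 0;0 0 0 0 -1 0 0;0 0 0 0 -1 0 0;0 0 0 0 -1 0 0;0 0 0 0 -1 0 0;0 0 0 0 -1 0 0;0 0 0 0 -1 0 0;0 0 0 0 -1 0 0;0 0 0 0 -1 0 0;0 0 0 0 -1 0 0;0 0 0 0 -1 0 0;0 0 0 0 -1 0 0;0 0 0 0 -1 0 0;0 0 0 0 0 0 0;0 0 0 0 0 0 0"}}

```text
time_s: 11.03
position: [0.4404, -0.1161, 0.2485]
ee_rot: [0.499, -0.5, 0.501, -0.5]
contact_force: [0.2, 0.2, 0.9]
grip_width: 0.998
```

```bash
python3 snap.py w5
python3 - <<'E'
from h import *
o=readout.get_obs();print(o['position'],o['joint_pos'],R(o['ee_rot']).round(3))
w=cv2.imread('pics/w5.png')
cv2.imwrite('pics/m4.png',cv2.resize(w[100:400,60:460],(800,600),interpolation=2))
E
```

```text
W [ 300.0646088  -231.36551981]
tip [490.67933575 -38.41813008]
buf [431.4466866   6.3025365]
C [282.40169024 182.92112137]
[ 0.44053295 -0.11621633  0.24875941] [ 0.9584416   0.19208979 -0.84870879  1.9764444   0.16556524  1.04480056
  0.03274939] [[-0.002 -0.001  1.   ]
 [-1.     0.001 -0.002]
 [-0.001 -1.    -0.001]]
```

View pics/m4.png

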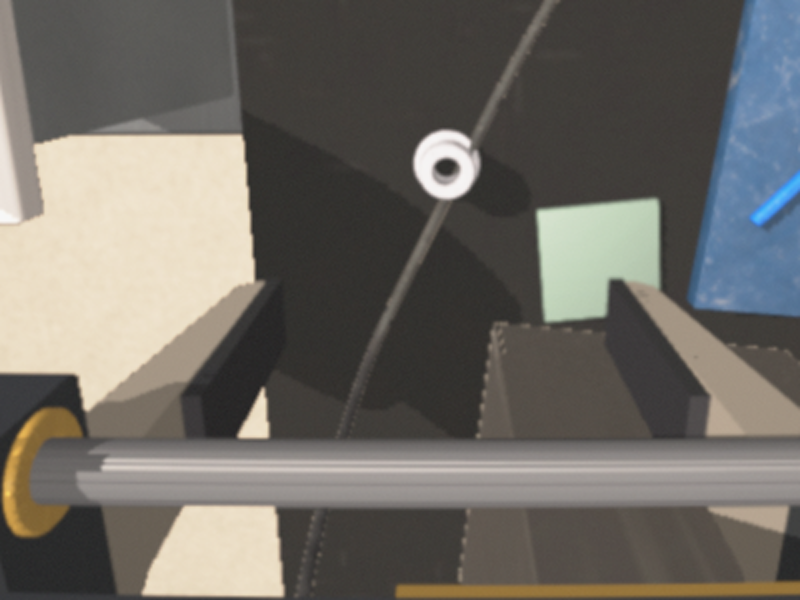

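Emit:
{"name": "send_rows", "arguments": {"moves": "0.08 3.8 0 0 0 0 0;0 3.8 0 0 0 0 0;0 3.8 0 0 0 0 0;0 3.8 0 0 0 0 0;0 3.8 0 0 0 0 0;0 2.8 0 0 0 0 0;0 1.5 0 0 0 0 0;0 0.5 0 0 0 0 0;0 0 0 0 0 0 0;0 0 0 0 0 0 0;0 0 0 0 0 0 0.4;0 0 0 0 0 0 0.7;0 0 0 0 0 0 1;0 0 0 0 0 0 1;0 0 0 0 0 0 1;0 0 0 0 0 0 1;0 0 0 0 0 0 1", "squeeze": 50}}

```text
time_s: 12.5
position: [0.441, -0.1173, 0.0117]
ee_rot: [-0.5, 0.5, -0.5, 0.5]
contact_force: [-0.5, -0.4, 1.4]
grip_width: 0.516
```

Emit:
{"name": "send_rows", "arguments": {"moves": "0 0 0 0 0 0 1;0 0 0 0 0 0 1;0 0 0 0 0 0 1;0 0 0 0 0 0 1"}}

```text
time_s: 12.83
position: [0.441, -0.1172, 0.0116]
ee_rot: [-0.5, 0.5, -0.5, 0.5]
contact_force: [-0.3, -0.2, -0.0]
grip_width: 0.356
```

Emit:
{"name": "send_rows", "arguments": {"moves": "0 -2 0 0 0 0 1;0 -4 0 0 0 0 1;0 -4 0 0 0 0 1;0 -4 0 0 0 0 1;0 -4 0 0 0 0 1;0 -0.9 0 0 0 0 1;-2.48 0 2.03 0 0 0 1;-2.48 0 2.03 0 0 0 1;-2.48 0 2.03 0 0 0 1;-2.48 0 2.03 0 0 0 1;-2.48 0 2.03 0 0 0 1;-2.48 0 2.03 0 0 0 1;-2.48 0 2.03 0 0 0 1;-2.48 0 2.03 0 0 0 1;0 0 0 0 0 0 1;0 0 0 0 0 0 1;0 0 0 0 0 0 1"}}

```text
time_s: 14.25
position: [0.6023, 0.0806, 0.1991]
ee_rot: [-0.499, 0.501, -0.5, 0.499]
contact_force: [0.4, -0.1, -1.6]
grip_width: 0.36
```

```bash
python3 snap.py w6;python3 - <<'E'
from h import *
cv2.imwrite('pics/side3.png',cv2.cvtColor(imaging.grab_frame('side'),cv2.COLOR_RGB2BGR))
o=readout.get_obs();print(o['position'],o['grip_width'],o['joint_pos'])
s=cv2.imread('pics/side3.png')[145:235,225:305];w=cv2.imread('pics/w6.png')
s=cv2.resize(s,(480,540),interpolation=2)
w=cv2.resize(w[140:390,200:350],(320,533),interpolation=2);w=cv2.copyMakeBorder(w,0,7,0,0,0)
cv2.imwrite('pics/m5.png',np.hstack([s,w]))
E
```

```text
W [125.26087515 -23.39776051]
tip [281.44380908 223.98157044]
buf [282.18740422 193.13510778]
C [151.77697016 346.07918192]
[0.6026381  0.07956901 0.1998472 ] 0.35703492822467614 [ 0.38591695  0.54975529 -0.78931189  1.6849238   0.43218299  1.0915923
 -0.53568074]
```

View pics/m5.png

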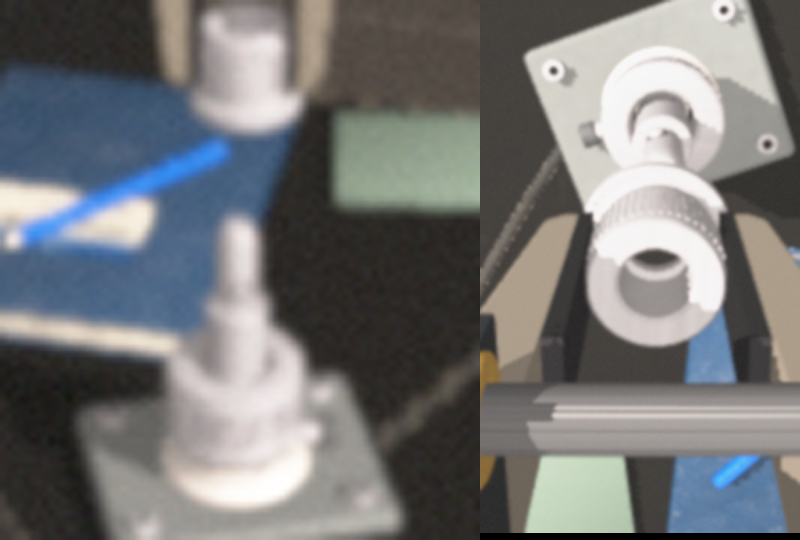

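The side view puts the collar axis at disp 244 against an expected 241, so X is about 1.2 mm short. The wrist view suggests about 2.5 mm. A quick numeric check for Y follows.

```bash
python3 - <<'E'
from h import *
import pickle
for n in('w6','w4'):
    c=pickle.load(open(f'pics/{n}.pkl','rb'));g=cv2.cvtColor(cv2.imread(f'pics/{n}.png'),6)
    for B in((.604,.080),(.604,.083),(.607,.080)): print(n,B,'wtop',proj(c,[*B,.068]),'should',proj(c,[*B,.1]),'tip',proj(c,[*B,.137]),'plate corners',[proj(c,[*B,.0]).round(1)])
    np.set_printoptions(linewidth=250)
E
python3 - <<'E'
import cv2,numpy as np
a=cv2.imread('pics/w6.png')[140:250,215:355];b=cv2.imread('pics/w4.png')[155:255,220:360]
def f(im,u0,v0,k=5.6,W=400,H=560):
    o=cv2.resize(im,None,fx=5.6,fy=5.6,interpolation=2)
    for i in range(0,im.shape[1],10): cv2.putText(o,str(u0+i),(int(i*k),8),0,.3,(0,0,255),1);cv2.line(o,(int(i*k),0),(int(i*k),o.shape[0]),(0,160,160),1)
    for i in range(0,im.shape[0],10): cv2.putText(o,str(v0+i),(0,int(i*k)+4),0,.3,(0,0,255),1);cv2.line(o,(0,int(i*k)),(o.shape[1],int(i*k)),(0,160,160),1)
    return o
A=f(a,215,140)[:, :];B=f(b,220,155)
B=cv2.copyMakeBorder(B,0,A.shape[0]-B.shape[0],0,0,0)
cv2.imwrite('pics/m6.png',np.hstack([A[:600,100:500],B[:600,150:550]]))
E
```

```text
w6 (0.604, 0.08) wtop [284.43316329 201.11937161] should [284.55255401 209.87089756] tip [284.72792102 222.73864702] plate corners [array([284.2, 187.3])]
w6 (0.604, 0.083) wtop [284.44343757 198.10243378] should [284.56433223 206.54556981] tip [284.74205128 218.96915049] plate corners [array([284.3, 184.8])]
w6 (0.607, 0.08) wtop [287.5312743  201.12647532] should [287.99146564 209.87899972] tip [288.66767102 222.74827361] plate corners [array([286.8, 187.3])]
w4 (0.604, 0.08) wtop [287.26300541 193.90010548] should [287.65222478 200.07970284] tip [288.20113434 208.79807906] plate corners [array([286.6, 183.7])]
w4 (0.604, 0.083) wtop [284.65701623 193.89521974] should [284.80823294 200.07429083] tip [285.02147361 208.79191221] plate corners [array([284.4, 183.7])]
w4 (0.607, 0.08) wtop [287.27673587 191.34110327] should [287.66811163 197.29985488] tip [288.22033295 205.71064438] plate corners [array([286.6, 181.5])]
```

View pics/m6.png

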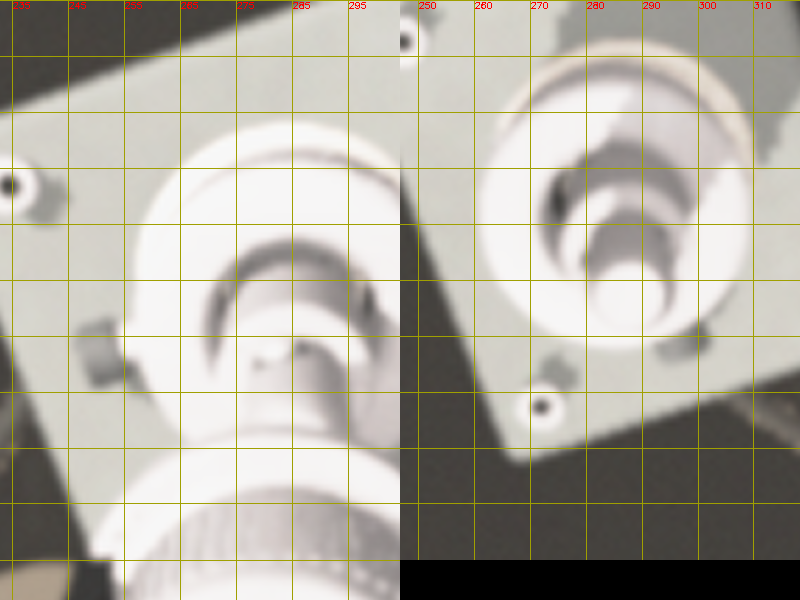

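Wrist pictures w4 and w6 put the rod at about (.605,.082): bore centre (285,198) and shoulder (286,206.5) in w6, tip (287.5,207.7) in w4. Shifting +2.5 mm X, +1.5 mm Y, then descending by feel.

Emit:
{"name": "send_rows", "arguments": {"moves": "-0.15 0 0.25 0 0 0 1;0 1.5 0 0 0 0 1;0 1 0 0 0 0 1;0 1 0 0 0 0 1;0 0.5 0 0 0 0 1;0 0 0 0 0 0 1;0 0 0 0 0 0 1"}}

```text
time_s: 14.93
position: [0.6058, 0.0826, 0.1603]
ee_rot: [0.5, -0.5, 0.5, -0.5]
contact_force: [0.3, -0.9, -1.1]
grip_width: 0.355
```

Emit:
{"name": "send_rows", "arguments": {"moves": "0 0.4 0 0 0 0 1;0 0.4 0 0 0 0 1;0 0 0 0 0 0 1"}}

```text
time_s: 15.18
position: [0.6056, 0.0826, 0.152]
ee_rot: [-0.5, 0.5, -0.5, 0.5]
contact_force: [-0.1, 1.1, -0.6]
grip_width: 0.362
```

Emit:
{"name": "send_rows", "arguments": {"moves": "0 0.3 0 0 0 0 1;0 0.3 0 0 0 0 1;0 0 0 0 0 0 1"}}

```text
time_s: 15.43
position: [0.6055, 0.0826, 0.1459]
ee_rot: [-0.5, 0.5, -0.5, 0.5]
contact_force: [-0.2, 0.0, -0.6]
grip_width: 0.359
```

Emit:
{"name": "send_rows", "arguments": {"moves": "0 0.2 0 0 0 0 1;0 0.2 0 0 0 0 1;0 0 0 0 0 0 1"}}

```text
time_s: 15.68
position: [0.6057, 0.0826, 0.1421]
ee_rot: [-0.5, 0.5, -0.5, 0.5]
contact_force: [-0.9, 0.7, -2.4]
grip_width: 0.357
```

Emit:
{"name": "send_rows", "arguments": {"moves": "0 0.2 0 0 0 0 1;0 0 0 0 0 0 1;0 0 0 0 0 0 1"}}

```text
time_s: 15.93
position: [0.6058, 0.0827, 0.1405]
ee_rot: [-0.5, 0.5, -0.5, 0.5]
contact_force: [-0.3, -0.1, -0.9]
grip_width: 0.361
```

Emit:
{"name": "send_rows", "arguments": {"moves": "0 0.2 0 0 0 0 1;0 0 0 0 0 0 1;0 0 0 0 0 0 1"}}

```text
time_s: 16.18
position: [0.6058, 0.0827, 0.1385]
ee_rot: [-0.5, 0.5, -0.5, 0.5]
contact_force: [0.1, 0.9, -2.0]
grip_width: 0.359
```

Emit:
{"name": "send_rows", "arguments": {"moves": "0 0.2 0 0 0 0 1;0 0.2 0 0 0 0 1;0 0 0 0 0 0 1"}}

```text
time_s: 16.43
position: [0.6055, 0.0819, 0.134]
ee_rot: [-0.499, 0.5, -0.5, 0.5]
contact_force: [-0.8, -1.6, -3.0]
grip_width: 0.361
```

Emit:
{"name": "send_rows", "arguments": {"moves": "0 0.2 0 0 0 0 1;0 0.2 0 0 0 0 1;0 0 0 0 0 0 1"}}

```text
time_s: 16.68
position: [0.6054, 0.0819, 0.1298]
ee_rot: [-0.499, 0.5, -0.5, 0.5]
contact_force: [-1.4, -3.1, -1.9]
grip_width: 0.359
```

Emit:
{"name": "send_rows", "arguments": {"moves": "0 0.2 0 0 0 0 1;0 0 0 0 0 0 1;0 0 0 0 0 0 1"}}

```text
time_s: 16.93
position: [0.6055, 0.082, 0.1281]
ee_rot: [-0.499, 0.5, -0.5, 0.5]
contact_force: [-0.9, -3.8, -3.1]
grip_width: 0.362
```

Slight side contact (Fy about -4 N, arm deflected to -Y). Ease it by shifting -0.8 mm Y and -0.3 mm X, then continue.

Emit:
{"name": "send_rows", "arguments": {"moves": "0.08 0 -0.03 0 0 0 1;0 0 0 0 0 0 1;0 0 0 0 0 0 1"}}

```text
time_s: 17.18
position: [0.6055, 0.0819, 0.1285]
ee_rot: [-0.5, 0.5, -0.5, 0.5]
contact_force: [-1.9, -3.3, -1.7]
grip_width: 0.361
```

Emit:
{"name": "send_rows", "arguments": {"moves": "0 0.2 0 0 0 0 1;0 0 0 0 0 0 1;0 0 0 0 0 0 1"}}

```text
time_s: 17.43
position: [0.6056, 0.0819, 0.1264]
ee_rot: [-0.5, 0.5, -0.5, 0.5]
contact_force: [-1.4, -2.6, -2.2]
grip_width: 0.359
```

Emit:
{"name": "send_rows", "arguments": {"moves": "0 0.2 0 0 0 0 1;0 0 0 0 0 0 1;0 0 0 0 0 0 1"}}

```text
time_s: 17.68
position: [0.6055, 0.0819, 0.1244]
ee_rot: [-0.5, 0.5, -0.5, 0.5]
contact_force: [-2.5, -3.1, -2.8]
grip_width: 0.355
```

Emit:
{"name": "send_rows", "arguments": {"moves": "0.08 0 -0.05 0 0 0 1;0 0 0 0 0 0 1;0 0 0 0 0 0 1"}}

```text
time_s: 17.93
position: [0.6054, 0.0818, 0.1248]
ee_rot: [0.501, -0.5, 0.5, -0.5]
contact_force: [-0.4, -1.3, -1.8]
grip_width: 0.36
```

Emit:
{"name": "send_rows", "arguments": {"moves": "0 0.2 0 0 0 0 1;0 0 0 0 0 0 1;0 0 0 0 0 0 1"}}

```text
time_s: 18.18
position: [0.6053, 0.0818, 0.1227]
ee_rot: [0.501, -0.5, 0.5, -0.5]
contact_force: [-0.3, 0.1, -0.7]
grip_width: 0.358
```

Emit:
{"name": "send_rows", "arguments": {"moves": "0 0.1 0 0 0 0 1;0 0 0 0 0 0 1;0 0 0 0 0 0 1"}}

```text
time_s: 18.43
position: [0.6051, 0.0813, 0.1216]
ee_rot: [0.5, -0.5, 0.5, -0.5]
contact_force: [-0.2, 1.0, -2.1]
grip_width: 0.357
```

Emit:
{"name": "send_rows", "arguments": {"moves": "0 0.1 0 0 0 0 1;0 0.1 0 0 0 0 1;0 0 0 0 0 0 1"}}

```text
time_s: 18.68
position: [0.605, 0.081, 0.1193]
ee_rot: [-0.5, 0.5, -0.5, 0.5]
contact_force: [0.1, -0.0, -1.6]
grip_width: 0.357
```

Emit:
{"name": "send_rows", "arguments": {"moves": "0 0.1 0 0 0 0 1;0 0.1 0 0 0 0 1;0 0 0 0 0 0 1"}}

```text
time_s: 18.93
position: [0.605, 0.081, 0.1173]
ee_rot: [-0.5, 0.5, -0.5, 0.5]
contact_force: [-0.3, 1.0, -1.3]
grip_width: 0.359
```

Emit:
{"name": "send_rows", "arguments": {"moves": "0 0.1 0 0 0 0 1;0 0 0 0 0 0 1;0 0 0 0 0 0 1"}}

```text
time_s: 19.18
position: [0.6052, 0.081, 0.1166]
ee_rot: [-0.5, 0.5, -0.5, 0.5]
contact_force: [0.4, -0.9, -1.6]
grip_width: 0.361
```

Emit:
{"name": "send_rows", "arguments": {"moves": "0 0.1 0 0 0 0 1;0 0.1 0 0 0 0 1;0 0 0 0 0 0 1"}}

```text
time_s: 19.43
position: [0.6055, 0.0812, 0.1153]
ee_rot: [-0.5, 0.5, -0.5, 0.5]
contact_force: [0.0, -0.5, 3.6]
grip_width: 0.36
```

Emit:
{"name": "send_rows", "arguments": {"moves": "0 0.1 0 0 0 0 1;0 0.1 0 0 0 0 1;0 0 0 0 0 0 1"}}

```text
time_s: 19.68
position: [0.6053, 0.0811, 0.1126]
ee_rot: [0.5, -0.5, 0.5, -0.5]
contact_force: [0.5, -0.4, -0.5]
grip_width: 0.357
```

Emit:
{"name": "send_rows", "arguments": {"moves": "0 0.1 0 0 0 0 1;0 0.05 0 0 0 0 1;0 0 0 0 0 0 1"}}

```text
time_s: 19.93
position: [0.6051, 0.0811, 0.1107]
ee_rot: [0.5, -0.5, 0.5, -0.5]
contact_force: [1.9, -0.0, -0.6]
grip_width: 0.358
```

The balls were met at TCP z of about .1155 and passed, so home should be near TCP .103–.104.

Emit:
{"name": "send_rows", "arguments": {"moves": "0 0.1 0 0 0 0 1;0 0.1 0 0 0 0 1;0 0 0 0 0 0 1"}}

```text
time_s: 20.18
position: [0.6044, 0.0807, 0.1079]
ee_rot: [-0.5, 0.5, -0.5, 0.5]
contact_force: [1.9, -0.9, -5.5]
grip_width: 0.356
```

Emit:
{"name": "send_rows", "arguments": {"moves": "0 0.1 0 0 0 0 1;0 0.1 0 0 0 0 1;0 0 0 0 0 0 1"}}

```text
time_s: 20.43
position: [0.6048, 0.0811, 0.1069]
ee_rot: [-0.5, 0.5, -0.5, 0.5]
contact_force: [0.2, -0.8, -3.2]
grip_width: 0.36
```

Emit:
{"name": "send_rows", "arguments": {"moves": "0 0.1 0 0 0 0 1;0 0 0 0 0 0 1;0 0 0 0 0 0 1"}}

```text
time_s: 20.68
position: [0.6053, 0.0813, 0.1068]
ee_rot: [-0.5, 0.5, -0.5, 0.5]
contact_force: [-1.9, -1.1, 5.0]
grip_width: 0.359
```

Emit:
{"name": "send_rows", "arguments": {"moves": "0 0.1 0 0 0 0 1;0 0 0 0 0 0 1;0 0 0 0 0 0 1"}}

```text
time_s: 20.93
position: [0.6055, 0.0814, 0.1067]
ee_rot: [-0.5, 0.5, -0.5, 0.5]
contact_force: [-3.5, -1.2, 11.0]
grip_width: 0.359
```

Emit:
{"name": "send_rows", "arguments": {"moves": "0 0.1 0 0 0 0 1;0 0 0 0 0 0 1;0 0 0 0 0 0 1"}}

```text
time_s: 21.18
position: [0.6058, 0.0815, 0.1066]
ee_rot: [-0.5, 0.5, -0.499, 0.501]
contact_force: [-5.1, -2.0, 16.4]
grip_width: 0.354
```

Solid at .1066 while the force rises to about 18 N net. Relieve the load and do a light pull check.

Emit:
{"name": "send_rows", "arguments": {"moves": "0 -0.2 0 0 0 0 1;0 -0.2 0 0 0 0 1;0 0 0 0 0 0 1;0 0 0 0 0 0 1"}}

```text
time_s: 21.52
position: [0.6048, 0.0809, 0.1074]
ee_rot: [0.5, -0.5, 0.5, -0.5]
contact_force: [1.0, 0.3, -3.7]
grip_width: 0.361
```

Emit:
{"name": "send_rows", "arguments": {"moves": "0 0.1 0 0 0 0 1;0 0 0 0 0 0 0.5;0 0 0 0 0 0 0;0 0 0 0 0 0 0;0 0 0 0 0 0 0;0 0 0 0 0 0 0;0 0 0 0 0 0 0;0 0 0 0 0 0 0;0 0 0 0 0 0 0;0 -1 0 0 0 0 0;0 -2 0 0 0 0 0;0 -3 0 0 0 0 0;0 -4 0 0 0 0 0;0 -4 0 0 0 0 0;0 -2 0 0 0 0 0;0 0 0 0 0 0 0;0 0 0 0 0 0 0;0 0 0 0 0 0 0"}}

```text
time_s: 23.02
position: [0.6045, 0.0807, 0.2665]
ee_rot: [-0.5, 0.5, -0.5, 0.5]
contact_force: [0.5, 1.1, -0.8]
grip_width: 1.001
```

```bash
python3 snap.py w7;python3 - <<'E'
from h import *
cv2.imwrite('pics/side4.png',cv2.cvtColor(imaging.grab_frame('side'),cv2.COLOR_RGB2BGR))
o=readout.get_obs();print(o['position'],o['contact_force'])
c=imaging.calibration('side')
for z in(.068,.0951,.101,.1291,.132): print(z,proj(c,[.604,.081,z]))
s=cv2.resize(cv2.imread('pics/side4.png')[160:240,230:300],(490,560),interpolation=2)
w=cv2.resize(cv2.imread('pics/w7.png')[130:290,240:328],(308,560),interpolation=2)
cv2.imwrite('pics/m7.png',np.hstack([s,w]))
E
```

```text
W [151.21957732   2.53413089]
tip [279.44707757 202.64757274]
buf [280.44344169 181.94476148]
C [168.2514568  315.13306245]
[0.6042509  0.08067506 0.26558904] [-0.86344056  0.41697919  0.08891292]
0.068 [264.50324575 203.71026166]
0.0951 [264.59676923 194.71401187]
0.101 [264.61751833 192.7157926 ]
0.1291 [264.71831437 182.99673831]
0.132 [264.72890674 181.97423205]
```

View pics/m7.png

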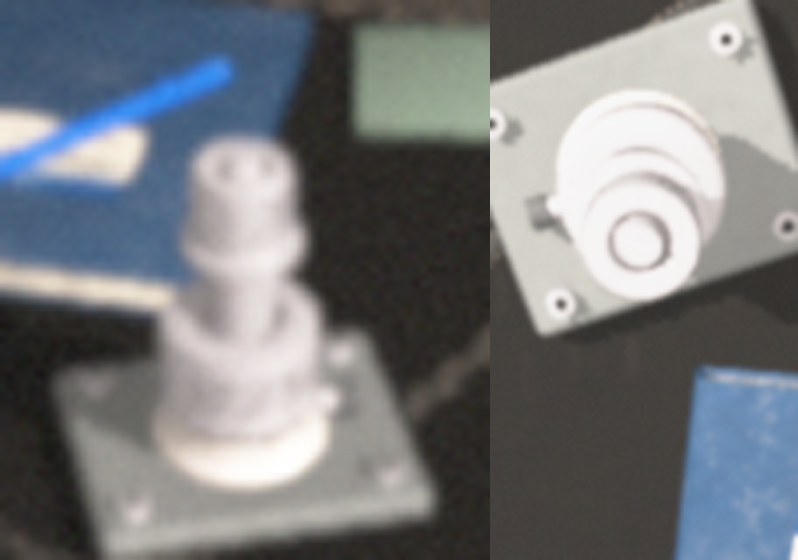

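The collar stands upright on the shoulder over the weight. Its top centre is at side v≈183, against 183.0 predicted. The weight is on the buffer and the gripper is clear.

```bash
python3 -c "
from workcell import job
print(job.finish_job())"
```

```text
the job is handed in; nothing more can be done
None
```

The drop hammer is back together and handed in at about 23 s: the ring weight rests on the buffer, and the stop collar is clicked home on the rod above it.

**How it went:** I lowered the weight over the rod until the shoulder was inside its bore, then let it slide down. The collar met light side contact of 3–4 N on the spigot, which I eased by shifting it back about 1.6 mm in Y and 0.8 mm in X. It then passed the balls, gave a downward tug at the click, and stopped dead at a tool height of 0.1066 m. That puts the shoulder about 95 mm above the table. The stop stayed solid while I raised the push to about 18 N net, the most I used.

**Last checks:**
- A light pull of 2–3 N net left the collar in place.
- The final side view shows the collar upright, its top where a seated collar's should be (row 183 measured and predicted).
- The weight rests flush on the buffer, and the open gripper is about 16 cm above where it let go.

**What disagreed:**
- **Shoulder height:** the pictures first suggested about 100 mm, but by feel it was 95 mm.
- **Ball contact:** the force reading that showed the balls came about 3 mm lower than 12 mm before home, probably because I only had force readings between steps.
- **Weight pickup:** the gripper closed 5–8 mm short of the weight's estimated Y. It centred itself in the jaws and caused no trouble.
- **Bystanders:** I did not measure their positions again at the end. The arm never came near them, and no contact showed.

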